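Empty the kiln cup and show its foot to the inspection camera

ROBOT

A 6-joint arm with a two-finger parallel gripper is mounted at the origin on the work surface. World frame = base frame: x ahead of the robot, y to its left, z up, the work surface at z = 0. Lengths are in m, angles in rad, forces in N, time in s.
With the tool pointing down it reaches from about 0.35 to 0.975 m from the base axis. Payload 4.9 kg.
Tool frame: the origin (TCP) lies midway between the tips of the shut fingers; the grasp point (between the pads) lies 19 mm behind it; z points along the fingers, x is the direction in which the jaws open and shut, and the axes are right-handed (so a half turn about z gives the same grasp; the last joint's range is limited). The gripper opens to 85 mm and grips with 20 to 120 N. Pads are 22 mm wide; open, the fingers measure 114 mm over their backs; the gripper's body (76 mm by 85 mm) begins 54 mm behind the grasp point. The pads swing forward as they close: fully open they stand 13 mm farther back than shut.
Start: joints at [-1.325, 0.053, 1.613, -0, 1.476, -0.119], TCP at [0.223, -0.584, 0.231] pointing down, gripper open.
Joint ranges: [-3.01, 3.01], [-1.01, 2.22], [0.06, 2.58], [-1.02, 4.17], [0.09, 2.62], [-3.14, 3.14]. Speed limits (rad/s): [2.57, 2.57, 3.14, 3.14, 3.14, 3.14].

INTERFACE

Orientations are given as a rotation vector (axis times angle).
In Python, from station import ctrl gives the robot as it stands.
- The arm moves only by the tool step_arm, never from a script. Its argument "increments" is text: rows parted by semicolons, each of 6 numbers parted by spaces: the shift along the tool's x, y, z as a fraction of full scale, then the turn, a rotation vector about the tool's x, y, z as a fraction of full scale. In form: x y z rx ry rz; .... A call has 1 to 12 rows; each row shifts and turns the commanded pose from where the row before left it, along the tool's axes as they then stand; what a row does not reach is not made up. Full scale, the value 1, is 0.025 m for a shift and 0.1 rad for a turn. A row lasts 1/12 s, in which the tool goes at most 41.7 mm and 7.16 degrees, less where a joint would pass 70% of its speed; a pose out of reach is approached as far as the arm can. A call with a number of a shift or a turn outside -1 to 1 is refused whole. A call with a gripper value outside its range is refused whole. "fingers" is the opening, from -1 (shut) to 1 (fully open), so that 0 is half open, set as the call begins (left out, the last holds). The fingers move at their own pace and stop on an object; "newtons" is the grip in N (left out, the last holds). Time passes only in rows, so rows that do not move let the fingers close. It gives the time, the measured TCP pose, the force and the opening at its end, in the units of the state.
- ctrl.get_obs(): the state, without advancing time (a new reading comes with each control period).
- ctrl.get_image(name): name is "scene" or "top" or "wrist"; returns a dict with "pixels" (384x512x3 uint8, red, green, blue), "intrinsics" (3x3 intrinsics, pixels), "eye" and "orientation" of the camera in the world. Camera axes: x right, y down, z forward; pixel columns grow to the right and rows downward; lengths in m; the calibration is good to about 2 mm. A picture is of the moment at which its call begins. There is no depth.
- ctrl.finish_job(): hands the job in, once; it reports no verdict.
The state is a dict: "t": time; "q": joint angles; "dq": joint speeds; "effort": joint torques, N m; "tool_pos": TCP position; "tool_rot": TCP orientation; "contact_force": force on the tool from outside, world axes, zero at the start; "wrist_torque": the same for the moment, N m; "opening": finger opening in m.
Only numpy, scipy, OpenCV 4.12 (cv2) and the standard library are available. Lean on these libraries where they do the work, as an engineer would, in place of code of your own. Each camera call takes 0.05 s, during which the arm holds its last target.

TASK

The side-handled cup still holds the five fired clay balls that kept it in shape in the kiln: pick the cup up and tip all five into the wide bowl. Then show the underside of the empty cup to the inspection camera that looks slantwise up from the bench: hold the cup in the air, mouth up, its foot centred on the camera's line of sight, square to it and 12 cm in front of the lens. Do not touch the camera or disturb the teapot, jar and brush, and finish while still holding the cup there, without putting it down or letting go.

Things in the scene. Friction and masses are not known exactly. Their poses are not given: they have to be found in the camera images.
- cup: Loose upright conical cream cup, 0.1 to 0.16 kg, 52 mm high; foot (flat underside) 60 mm across, widening straight to a rim 120 mm across; wall 4 mm, inner floor 6 mm up. Stick handle along its own -x. Origin: centre of the foot; z up through the mouth. The wall leans out about 30 degrees, so the balls roll out only when it is tipped well past 65 degrees
- cup_grip (a point): Point on the centre line of the cup's handle, 88 mm from the cup's axis, 43 mm above its foot. The handle is a straight, level, eight-sided stick 18 mm across its flats (flats face up, down, sideways and at 45 degrees), pointing along the cup's -x (roughly to the robot), free from 60 to 126 mm from the cup's axis. Grip it firmly (60 N or more), or the cup may turn. Axes as the cup's
- ball0_center (a point): Centre of a fired clay ball, 20 mm across, 11 g, brown-grey, one of four lying on the cup's inner floor
- ball1_center (a point): Centre of a fired clay ball, 20 mm across, 11 g, brown-grey, one of four lying on the cup's inner floor
- ball2_center (a point): Centre of a fired clay ball, 20 mm across, 11 g, brown-grey, one of four lying on the cup's inner floor
- ball3_center (a point): Centre of a fired clay ball, 20 mm across, 11 g, brown-grey, one of four lying on the cup's inner floor
- ball4_center (a point): Centre of a fired clay ball, 20 mm across, 11 g, brown-grey, lying on top of the other four in the cup
- bowl: Loose heavy (0.9 kg) open round stoneware bowl, brown-grey, 144 mm across the rim and 60 mm high, wall 5 mm. Origin: centre of its underside; z up
- camera: Fixed inspection camera with its foot: a steel disc 80 mm across on the bench with a short post and a grey camera head, about 110 mm high in all. Origin: centre of the disc's underside. Its lens leans towards its own -x
- lens: Head of the inspection camera, black barrel with a grey ring 58 mm across. Origin: centre of the lens's front glass, 100 mm above the bench. Its z axis is the line of sight, which runs up and 30 degrees away from vertical, towards the robot and up to about 20 degrees to either side
- focus (a point): The point in the air on the line of sight, 120 mm in front of the lens's glass, where the centre of the cup's foot is to be held; its z axis is the line of sight
- teapot: Bystander: loose cream teapot with lid, body 104 mm across, 104 mm high, spout along +y and handle along -y. Origin: centre of the underside
- jar: Bystander: loose dark green lidded jar, 92 mm across, 112 mm high. Origin: centre of the underside
- brush: Bystander: loose paint brush lying on the bench along its x, 162 mm long (from -80 mm to +82 mm), 9 mm thick. Origin: on the underside
Not all that is in view belongs to the job. What is shaped like the cup but blue or yellow is not meant.

How it is judged:
By the outcome, as a careful person would: the job done as asked, in the order asked, and still so for the second after the job is handed in, while the arm keeps its last pose, push and grip.
It also fails if it takes over 64 s, if anything falls off the work surface, if the arm or the gripper's body presses on something with over 40 N, if the wrist force passes 120 N, or if a joint passes its speed limit or range.

## Working session

There is one attempt and no reset: what is moved stays moved. The work goes in short steps, Python scripts to look and compute and a tool call to move; the robot and the scene stay as the last step left them, time stands still between calls to the robot, and variables do not carry over. Pictures are saved under pics/ and viewed, and the job is handed in when it is done.

Besides the shell and the picture viewer there is one more tool, called in YAML: its name, and indented under it one key for each argument. step_arm: Moves the arm, as the interface text tells. Shift numbers are shares of 0.025 m and turn numbers shares of 0.1 rad, none past 1 either way. Its arguments: {"type":"object","properties":{"increments":{"type":"string"},"fingers":{"type":"number"},"newtons":{"type":"number"}},"required":["increments"]}

```bash
mkdir -p pics; ls; python3 - <<'E'
from station import ctrl
import cv2
o=ctrl.get_obs()
print({k:(v if not hasattr(v,'round') else v) for k,v in o.items()})
for n in ["scene","top","wrist"]:
    d=ctrl.get_image(n); cv2.imwrite(f"pics/{n}0.png",d["pixels"][:,:,::-1]); print(n,d["intrinsics"],d["eye"],d["orientation"])
E
```

```text
pics
{'t': 0.0, 'q': array([-1.32500372e+00,  5.33433373e-02,  1.61428122e+00,  1.97064515e-05,
        1.47598235e+00, -1.19012490e-01]), 'dq': array([-8.49285236e-04, -6.54387481e-05,  1.86664315e-04,  2.96633800e-03,
       -1.93006741e-03, -6.44177891e-04]), 'effort': array([-5.94328640e-05, -3.93685198e+01, -3.70169771e+01, -6.53143707e-05,
        7.18084804e-03,  1.15107147e-05]), 'tool_pos': array([ 0.22282782, -0.58327376,  0.23007903]), 'tool_rot': array([-2.58643186e+00,  1.78087455e+00,  2.35313857e-03]), 'contact_force': array([-1.36734293, -0.39890979,  0.04262327]), 'wrist_torque': array([ 0.02111409, -0.00873204,  0.00875809]), 'opening': 0.08522153126865636}
scene [[405.06865189   0.         250.09764488]
 [  0.         405.06865189 196.60115857]
 [  0.           0.           1.        ]] [ 0.98502115 -0.22774907  0.96578452] [-2.17358376 -1.53917916  0.43042807]
top [[439.95304464   0.         253.25272655]
 [  0.         439.95304464 193.01427887]
 [  0.           0.           1.        ]] [ 0.34176747 -0.08051925  1.1404469 ] [-2.11647425  2.13389869 -0.18311913]
wrist [[295.16967254   0.         254.86388128]
 [  0.         295.16967254 190.90258019]
 [  0.           0.           1.        ]] [ 0.29136008 -0.55777683  0.37459565] [ 2.38515059 -1.64030815 -0.24171555]
```

View pics/scene0.png

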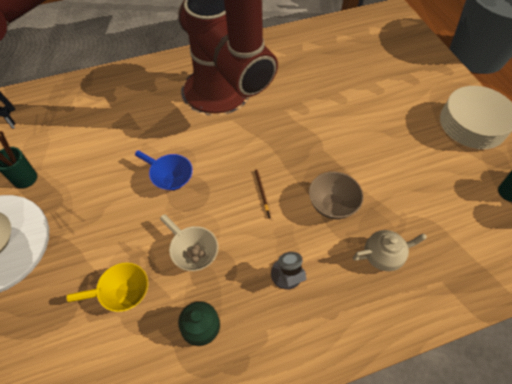

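View pics/top0.png

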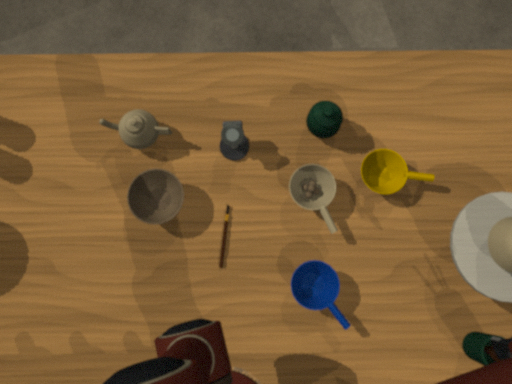

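View pics/wrist0.png

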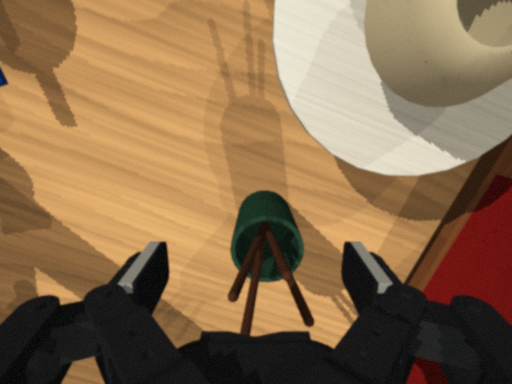

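Candidates shaped like the cup: cream with balls (top 312,187; scene 193,248), blue (top 316,285), and yellow (top 385,172). I choose the cream one, since it holds the grey balls. Next I check it in a close crop.

```bash
python3 - <<'E'
import cv2,numpy as np
t=cv2.imread("pics/top0.png"); s=cv2.imread("pics/scene0.png")
f=lambda im,x,y,w,h,k: cv2.resize(im[y:y+h,x:x+w],None,fx=k,fy=k,interpolation=cv2.INTER_CUBIC)
cv2.imwrite("pics/c1.png",np.hstack([f(t,280,155,80,80,5),f(s,150,205,80,80,5)]))
cv2.imwrite("pics/c2.png",np.hstack([f(t,200,110,80,80,5),f(s,255,235,80,80,5)]))
cv2.imwrite("pics/c3.png",np.hstack([f(t,95,95,100,140,4),f(s,290,150,150,140,2.0*2)[:, :400]]))
E
```

```text
(no output)
```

View pics/c1.png

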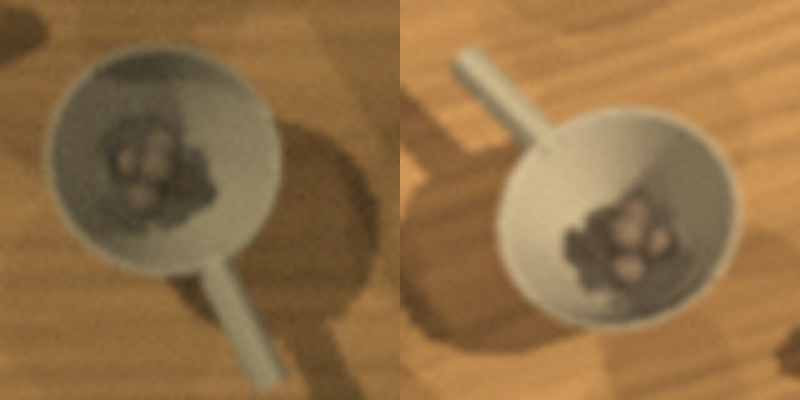

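View pics/c2.png

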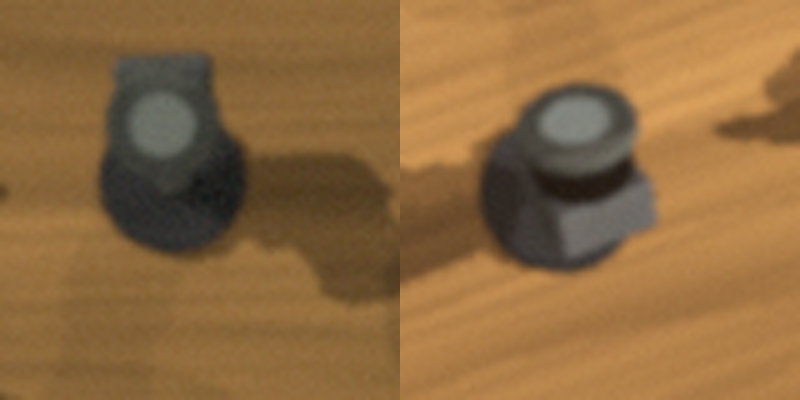

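View pics/c3.png

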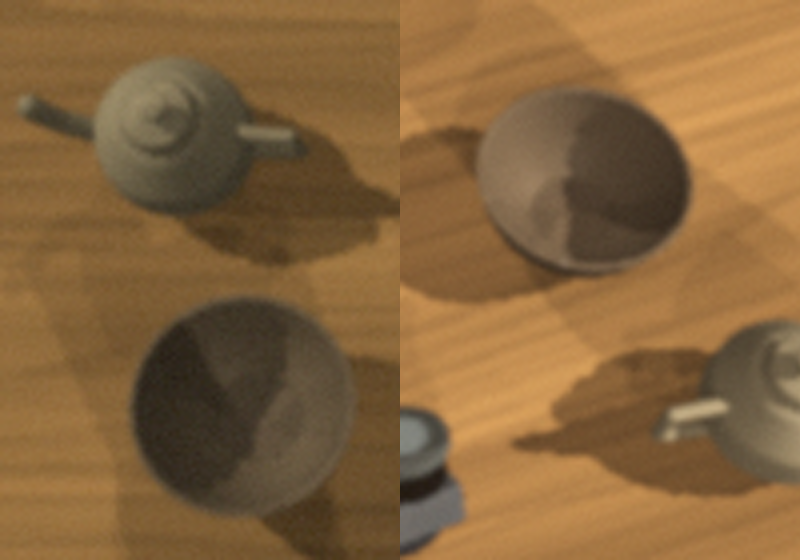

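The crop confirms it: a cream conical cup with brown-grey balls inside, rim centred near top (312.5,186.4), and its handle going down and right. The bowl is at top (156,196). The lens glass is at top (232,135).

```bash
cat > h.py <<'E'
import numpy as np,cv2
from scipy.spatial.transform import Rotation as R
from station import ctrl
CAM={"top":([[439.95304464,0,253.25272655],[0,439.95304464,193.01427887],[0,0,1]],[0.34176747,-0.08051925,1.1404469],[-2.11647425,2.13389869,-0.18311913]),
"scene":([[405.06865189,0,250.09764488],[0,405.06865189,196.60115857],[0,0,1]],[0.98502115,-0.22774907,0.96578452],[-2.17358376,-1.53917916,0.43042807])}
def cam(c):
    if isinstance(c,str): c=CAM[c]
    K,e,o=c; return np.array(K,float),np.array(e,float),R.from_rotvec(o).as_matrix()
def proj(c,P):
    K,e,O=cam(c); p=(np.atleast_2d(P)-e)@O; p=p@K.T; return p[:,:2]/p[:,2:]
def ray(c,uv):
    K,e,O=cam(c); return e,O@np.linalg.solve(K,[uv[0],uv[1],1])
def onz(c,uv,z):
    e,d=ray(c,uv); return e+d*(z-e[2])/d[2]
def tri(obs):
    A=np.zeros((3,3));b=np.zeros(3);
    for c,uv in obs:
        e,d=ray(c,uv); d=d/np.linalg.norm(d); M=np.eye(3)-np.outer(d,d); A+=M;b+=M@e
    return np.linalg.solve(A,b)
E
python3 - <<'E'
from h import *
np.set_printoptions(precision=4,suppress=True)
def T(x,y,ox,oy,k): return (x/k+ox-.5+.5/k,y/k+oy-.5+.5/k)
def show(n,a,b,z):
    print(n,onz("top",a,z),onz("scene",b,z),tri([("top",a),("scene",b)]))
show("cuprim",T(164.5,159,280,155,5),T(218.5,217.5,150,205,5),.052)
show("hend",T(270,383,280,155,5),T(70,58,150,205,5),.043)
show("hbase",T(213,262,280,155,5),T(145,135,150,205,5),.045)
show("lens",T(162,125,200,110,5),T(174,120,255,235,5),.1)
show("disc",T(173,180,200,110,5),T(160,190,255,235,5),.01)
show("bowl",T(243,405,95,95,4),T(185,179,290,150,4),.06)
show("teapotlid",T(158,115,95,95,4),T(380+0,367,290,150,4),.1)
show("jar",(324,119),(199,320),.1)
show("brush",(228,206),(267,216),.005);show("brush",(222,267),(255,171),.005)
E
```

```text
cuprim [ 0.5535 -0.2236  0.052 ] [ 0.5547 -0.2235  0.052 ] [ 0.5539 -0.2237  0.0503]
hend [ 0.4411 -0.2737  0.043 ] [ 0.4382 -0.2724  0.043 ] [ 0.4407 -0.2725  0.0475]
hbase [ 0.502  -0.2472  0.045 ] [ 0.4953 -0.2466  0.045 ] [ 0.5005 -0.2461  0.0546]
lens [ 0.6759 -0.0233  0.1   ] [ 0.6756 -0.0232  0.1   ] [ 0.6758 -0.0233  0.1005]
disc [ 0.6743 -0.0242  0.01  ] [ 0.6755 -0.0226  0.01  ] [ 0.6749 -0.0233  0.0088]
bowl [0.5314 0.1701 0.06  ] [0.5346 0.1698 0.06  ] [0.5323 0.1715 0.0555]
teapotlid [0.7073 0.2194 0.1   ] [0.7096 0.2037 0.1   ] [0.7078 0.2154 0.0908]
jar [ 0.7139 -0.2511  0.1   ] [ 0.7407 -0.2558  0.1   ] [ 0.7289 -0.2575  0.0583]
brush [ 0.5126 -0.0078  0.005 ] [ 0.5076 -0.0111  0.005 ] [ 0.5111 -0.0103  0.0111]
brush [0.3557 0.007  0.005 ] [0.3579 0.0083 0.005 ] [0.3559 0.0081 0.0022]
```

```bash
python3 - <<'E'
from h import *
np.set_printoptions(precision=4,suppress=True)
o=ctrl.get_obs(); Rt=R.from_rotvec(o["tool_rot"]).as_matrix(); print(Rt)
d=ctrl.get_image("wrist"); e=np.array(d["eye"]);Oc=R.from_rotvec(d["orientation"]).as_matrix()
print("cam in tool",Rt.T@(e-o["tool_pos"]),"\n",Rt.T@Oc)
E
```

```text
[[ 0.3567 -0.9342 -0.0004]
 [-0.9342 -0.3567  0.0016]
 [-0.0017 -0.0002 -1.    ]]
cam in tool [ 0.0003 -0.0732 -0.1444] 
 [[ 1.      0.0009 -0.0001]
 [-0.0008  0.9584  0.2855]
 [ 0.0004 -0.2855  0.9584]]
```

step_arm:
  increments: "0 0 -1 0 0 0;0 0 -1 0 0 0;-0.6 -1 -1 0 0 0;-0.65 -1 0 0 0 0;-0.65 -1 0 0 0 0;-0.65 -1 0 0 0 0;-0.65 -1 0 0 0 0;-0.65 -1 0 0 0 0;-0.65 -1 0 0 0 0;-0.65 -1 0 0 0 0;-0.65 -1 0 0 0 0;-0.65 -1 0 0 0 0"

```text
t: 1.2
tool_pos: [0.3995, -0.3427, 0.3061]
tool_rot: [-2.587, 1.782, 0.0]
contact_force: [-0.4, -0.4, 0.4]
opening: 0.0852
```

```bash
cat > log.py <<'E'
import json
from h import *
np.set_printoptions(precision=4,suppress=True)
o=ctrl.get_obs()
open("log.jsonl","a").write(json.dumps({k:np.asarray(o[k]).tolist() for k in o})+"\n")
print(o["t"],o["q"],o["tool_pos"],o["tool_rot"],o["contact_force"],o["opening"])
E
python3 log.py
```

```text
1.2 [-0.8504 -0.2185  1.745   0.      1.6151  0.3558] [ 0.3995 -0.3427  0.3061] [-2.5873  1.7819  0.0001] [-0.4321 -0.392   0.3649] 0.08524766965868906
```

step_arm:
  increments: "-0.65 -1 0 0 0 0;-0.65 -1 0 0 0 0;-0.65 -1 0 0 0 0;-0.65 -1 0 0 0 0;-0.65 -1 0 0 0 0;-0.65 -1 0 0 0 0;-0.65 -1 0 0 0 0;-0.65 -1 0 0 0 0;-0.65 -1 0 0 0 0;-0.65 -1 0 0 0 0;0 0 0 0 0 0.45;0 0 0 0 0 0"

```text
t: 2.2
tool_pos: [0.575, -0.1016, 0.3057]
tool_rot: [2.548, -1.837, -0.001]
contact_force: [-0.4, 0.1, 0.7]
opening: 0.0855
```

```bash
python3 log.py; python3 - <<'E'
from h import *
import pickle
d=ctrl.get_image("wrist"); cv2.imwrite("pics/w1.png",d["pixels"][:,:,::-1]); pickle.dump(d,open("w1.pkl","wb"))
c=(d["intrinsics"],d["eye"],d["orientation"])
print(proj(c,[[.6758,-.0233,.1],[.554,-.2236,.052]]))
E
```

```text
2.2 [-0.3023 -0.0774  1.619  -0.0001  1.601   0.9468] [ 0.575  -0.1016  0.3057] [ 2.5483 -1.8367 -0.0015] [-0.3624  0.058   0.6958] 0.08552376796845772
[[215.97456787  57.61379635]
 [331.62912451 199.64327915]]
```

View pics/w1.png

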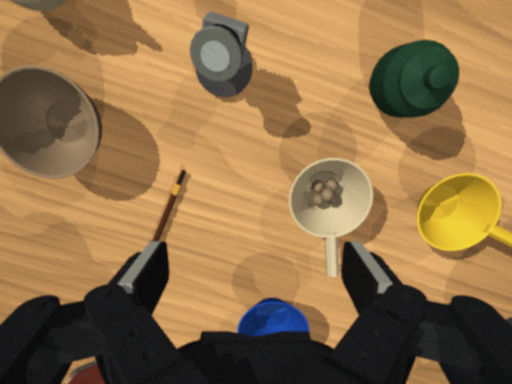

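The view shows the cup at (331,198) with its handle straight down the image, the lens glass at (216,58), the jar at (420,78), the bowl at (45,122) and the brush at (170,205). The prediction of lens and cup matches to about 1 px. Next I crop the inspection camera.

```bash
python3 - <<'E'
import cv2
t=cv2.imread("pics/w1.png")
cv2.imwrite("pics/w1c.png",cv2.resize(t[5:105,170:270],None,fx=6,fy=6,interpolation=cv2.INTER_CUBIC))
E
```

```text
(no output)
```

View pics/w1c.png

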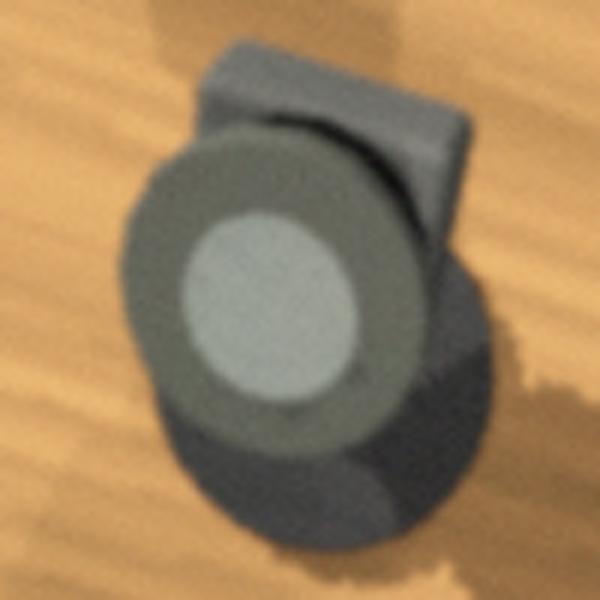

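```bash
python3 - <<'E'
from h import *
import pickle
from scipy.optimize import least_squares
np.set_printoptions(precision=4,suppress=True)
d=pickle.load(open("w1.pkl","rb")); c=(d["intrinsics"],d["eye"],d["orientation"])
f=lambda x,y:(x/6+170-.5+1/12,y/6+5-.5+1/12)
def edge(c,a,b,h):
    v=(onz(c,b,h)-onz(c,a,h))[:2]; return np.degrees(np.arctan2(v[1],v[0])),np.linalg.norm(v)
for h in (.07,.08,.09): print("w",h,edge(c,f(245,42),f(468,108),h),edge(c,f(207,92),f(436,165),h))
g=lambda x,y:(x/5+200-.4,y/5+110-.4)
print("top",edge("top",g(118,54),g(210,54),.08))
g=lambda x,y:(x/5+255-.4,y/5+235-.4)
print("sc",edge("scene",g(570-400,255),g(655-400,222),.06),edge("scene",g(555-400,205),g(645-400,175),.08))
# glass segmentation ellipses -> normal fit
def glass(img,ctr,rad):
    pass
# automatic contour of glass: threshold
for nm,im,cc,ctr,cr in [("w",d["pixels"],c,(216,57),22),("top",cv2.imread("pics/top0.png")[:,:,::-1],"top",(232,135),12),("scene",cv2.imread("pics/scene0.png")[:,:,::-1],"scene",(290,258),13)]:
    p=im[ctr[1]-cr:ctr[1]+cr,ctr[0]-cr:ctr[0]+cr].astype(np.float32)
    k=8;P=cv2.resize(p,None,fx=k,fy=k,interpolation=cv2.INTER_CUBIC).sum(2); P=cv2.GaussianBlur(P,(0,0),3)
    ci=P[cr*k-8:cr*k+8,cr*k-8:cr*k+8].mean()
    B=P[:,:,None]
    for th in (ci*.87,):
        m=(P>th).astype(np.uint8)
        # blue-ish: exclude wood by R-B
        rb=cv2.resize(p[:,:,0]-p[:,:,2],None,fx=k,fy=k); m[rb>18]=0
        n,l,st,ce=cv2.connectedComponentsWithStats(m); i=l[cr*k,cr*k]
        ct,_=cv2.findContours((l==i).astype(np.uint8),cv2.RETR_EXTERNAL,cv2.CHAIN_APPROX_NONE); ct=max(ct,key=len)
        el=cv2.fitEllipse(ct); print(nm,"ellipse",np.array(el[0])/k+np.array(ctr)-cr-.5,np.array(el[1])/k,el[2])
        pts=ct[:,0,:]/k+np.array(ctr)-cr-.5+.5/k
        def res(x):
            a=x[3]; u=np.array([-.5*np.cos(a),-.5*np.sin(a),np.cos(np.pi/6)])
            e1=np.cross(u,[0,0,1]);e1/=np.linalg.norm(e1);e2=np.cross(u,e1)
            L=np.array([x[0],x[1],.1])
            o=[]
            for uv in pts[::4]:
                e,dd=ray(cc,uv); q=e+dd*((L-e)@u)/(dd@u); o.append(np.linalg.norm(q-L)-x[2])
            return np.array(o)*1000
        for a0 in (-.3,.3):
            s=least_squares(res,[.6758,-.0233,.017,a0]); print("   fit",s.x[:3],"az deg",np.degrees(s.x[3]),"rms",np.sqrt(np.mean(s.fun**2)))
E
```

```text
w 0.07 (np.float64(-86.34424997064885), np.float64(0.043656772849311104)) (np.float64(-87.57839523127669), np.float64(0.04535011003593226))
w 0.08 (np.float64(-86.34424997064865), np.float64(0.042508199195546804)) (np.float64(-87.57839523127669), np.float64(0.04415698607868571))
w 0.09 (np.float64(-86.34424997064872), np.float64(0.041359625541782484)) (np.float64(-87.57839523127684), np.float64(0.042963862121439156))
top (np.float64(-90.57829547127044), np.float64(0.04648137175664695))
sc (np.float64(92.06020622130411), np.float64(0.043376287714925035)) (np.float64(89.55153949453468), np.float64(0.04458543683462868))
w ellipse [214.4782  55.6723] [26.3013 31.1237] 147.37037658691406
   fit [ 0.6766 -0.0214  0.0157] az deg -2.518452793252325 rms 0.14037048226740823
   fit [ 0.6766 -0.0214  0.0157] az deg -2.5184293746774857 rms 0.14037048226747204
top ellipse [231.9255 134.3531] [11.7755 11.8546] 85.75680541992188
   fit [ 0.6763 -0.0233  0.0146] az deg 11.632224018282484 rms 0.23560293453319772
   fit [ 0.6763 -0.0233  0.0146] az deg 11.63250851048689 rms 0.23560293453644465
scene ellipse [289.483  258.6193] [ 8.1661 12.4658] 83.44412994384766
   fit [ 0.6757 -0.023   0.0144] az deg -0.04346098061939335 rms 0.25961771772432213
   fit [ 0.6757 -0.023   0.0144] az deg -0.043415657128401605 rms 0.25961771773042125
```

step_arm:
  increments: "-0.3 -0.9 0.4 0 0 0;-0.3 -0.9 0.5 0 0 0;-0.3 -0.9 0.5 0 0 0;-0.3 -0.9 0.5 0 0 0;-0.4 -0.9 0.4 0 0 0;0 0 0 0 0 0;0 0 0 0 0 0"

```text
t: 2.83
tool_pos: [0.6683, -0.03, 0.2473]
tool_rot: [2.546, -1.837, -0.004]
contact_force: [-0.1, -1.1, 0.2]
opening: 0.0853
```

```bash
python3 log.py; python3 - <<'E'
from h import *
import pickle
d=ctrl.get_image("wrist"); cv2.imwrite("pics/w2.png",d["pixels"][:,:,::-1]); pickle.dump(d,open("w2.pkl","wb"))
c=(d["intrinsics"],d["eye"],d["orientation"])
p=proj(c,[[.6758,-.0233,.1]])[0];print(p)
x,y=int(p[0])-50,max(0,int(p[1])-55);print(x,y)
cv2.imwrite("pics/w2c.png",cv2.resize(cv2.imread("pics/w2.png")[y:y+100,x:x+100],None,fx=6,fy=6,interpolation=cv2.INTER_CUBIC))
E
```

```text
2.8333 [-0.1558  0.1478  1.4845 -0.0005  1.5122  1.0944] [ 0.6683 -0.03    0.2473] [ 2.5461 -1.8373 -0.0037] [-0.0661 -1.115   0.1808] 0.08530235158638202
[250.79897104 168.69168012]
200 113
```

View pics/w2c.png

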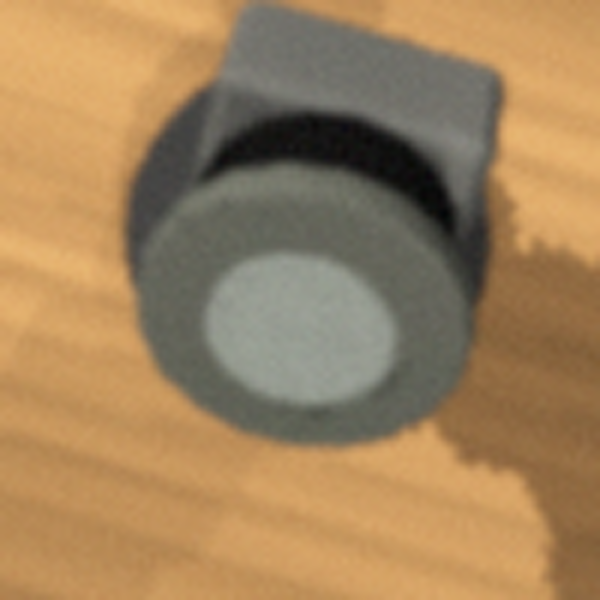

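```bash
python3 - <<'E'
from h import *
import pickle
from scipy.optimize import least_squares
np.set_printoptions(precision=4,suppress=True)
d=pickle.load(open("w2.pkl","rb")); c=(d["intrinsics"],d["eye"],d["orientation"])
f=lambda x,y:(x/6+200-.5+1/12,y/6+113-.5+1/12)
def edge(c,a,b,h):
    v=(onz(c,b,h)-onz(c,a,h))[:2]; return np.degrees(np.arctan2(v[1],v[0]))+90,np.linalg.norm(v)
print(edge(c,f(255,3),f(495,72),.08),edge(c,f(222,78),f(485,158),.08))
def fit(c,pts,r=None):
    def res(x):
        a=x[3]; u=np.array([-.5*np.cos(a),-.5*np.sin(a),np.cos(np.pi/6)])
        L=np.array([x[0],x[1],.1]);o=[]
        for uv in pts:
            e,dd=ray(c,uv); q=e+dd*((L-e)@u)/(dd@u); o.append(np.linalg.norm(q-L)-(r or x[2]))
        return np.array(o)*1000
    s=least_squares(res,[.6758,-.0233,.017,0.]); return s.x[:3],np.degrees(s.x[3]),np.sqrt(np.mean(s.fun**2))
im=d["pixels"][113:213,200:300].astype(np.float32)
P=cv2.GaussianBlur(cv2.resize(im,None,fx=6,fy=6,interpolation=cv2.INTER_CUBIC),(0,0),4)
g=P[330-10:340,290:310].mean((0,1)); rg=P[415:425,300:320].mean((0,1)); print(g,rg)
th=(g.sum()+rg.sum())/2
m=((P.sum(2)>th)&(P[:,:,0]-P[:,:,2]<20)).astype(np.uint8); n,l,_,_=cv2.connectedComponentsWithStats(m)
ct,_=cv2.findContours((l==l[330,300]).astype(np.uint8),cv2.RETR_EXTERNAL,cv2.CHAIN_APPROX_NONE);ct=max(ct,key=len)[:,0]
print("ellipse",cv2.fitEllipse(ct)); print("glass",fit(c,[f(*p) for p in ct[::5]]))
# ring lower outline against wood: R-B
rb=P[:,:,0]-P[:,:,2]; pts=[]
for ang in np.radians(np.arange(20,162,3)):
    for r in np.arange(100,200,.5):
        x,y=303+r*np.cos(ang),300+r*np.sin(ang)
        if rb[int(y),int(x)]>35: pts.append((x,y));break
print(len(pts),pts[::6]);print("ring",fit(c,[f(*p) for p in pts],.029))
E
```

```text
(np.float64(2.824582035948808), np.float64(0.04272167582545603)) (np.float64(1.7556493167798095), np.float64(0.04763528060003665))
[150.4778 156.3143 146.1797] [90.5726 92.9746 81.5172]
ellipse ((299.5834045410156, 328.3316955566406), (147.99920654296875, 193.25242614746094), 104.4347915649414)
glass (array([ 0.6762, -0.0217,  0.0165]), np.float64(0.6706030910942986), np.float64(0.23577534834610592))
48 [(np.float64(466.0366697063551), np.float64(359.34049486700354)), (np.float64(437.3558334899461), np.float64(404.9702815430247)), (np.float64(392.1912681035841), np.float64(432.23149282252916)), (np.float64(343.7943286609159), np.float64(442.2667309988712)), (np.float64(298.06172121659614), np.float64(441.41380202320204)), (np.float64(255.28819000606921), np.float64(431.0871205996342)), (np.float64(214.96040902843086), np.float64(412.68553776576124)), (np.float64(178.64436411674376), np.float64(383.878935520612))]
ring (array([ 0.6785, -0.0209,  0.017 ]), np.float64(-2.117494774184086), np.float64(0.22752427079801585))
```

step_arm:
  increments: "0 0 -0.5 0 1 0;0 0 -0.5 0 1 0;0 0 0 0 0 0"

```text
t: 3.13
tool_pos: [0.6686, -0.0277, 0.2783]
tool_rot: [2.446, -1.764, 0.255]
contact_force: [0.6, 1.2, 0.5]
opening: 0.0852
```

```bash
python3 log.py
```

```text
3.1333 [-0.0751  0.0895  1.5059 -0.1869  1.4632  1.1871] [ 0.6686 -0.0277  0.2783] [ 2.4462 -1.7644  0.2553] [0.5895 1.2483 0.5277] 0.08521848069198874
```

step_arm:
  increments: "0 0 0 1 -1 0;0 0 0 1 -1 0;0 0 0 0 0 0"

```text
t: 3.38
tool_pos: [0.6672, -0.0321, 0.2748]
tool_rot: [-2.447, 1.742, -0.184]
contact_force: [0.2, -1.2, 0.1]
opening: 0.0857
```

```bash
python3 log.py
```

```text
3.3833 [-0.1885  0.0202  1.5815  0.0704  1.3741  1.041 ] [ 0.6672 -0.0321  0.2748] [-2.4468  1.7423 -0.1836] [ 0.1883 -1.1762  0.0986] 0.08568510413505225
```

```bash
cat > kin.py <<'E'
from h import *
import json
from scipy.optimize import least_squares
def fk(q,p,s6=-1):
    off,z0,L1,e1,L2,e2,d,off2,x5=p
    rx=lambda ax,a:R.from_rotvec(np.array(ax)*a)
    r=rx([0,0,1],q[0]); pos=r.apply([0,off,z0])
    r=r*rx([0,1,0],q[1]); pos=pos+r.apply([e1,0,L1])
    r=r*rx([0,1,0],q[2]); pos=pos+r.apply([e2,0,L2])
    r=r*rx([0,0,1],q[3]); pos=pos+r.apply([0,off2,0])
    r=r*rx([0,1,0],q[4]); pos=pos+r.apply([x5,0,d])
    r=r*rx([0,0,1],s6*q[5])
    return pos,r
def load():
    D=[json.loads(l) for l in open("log.jsonl")]
    q=[[-1.32500372e+00,5.33433373e-02,1.61428122e+00,0,1.47598235e+00,-1.19012490e-01]]+[x["q"] for x in D]
    p=[[0.22282782,-0.58327376,0.23007903]]+[x["tool_pos"] for x in D]
    r=[[-2.58643186,1.78087455,.00235]]+[x["tool_rot"] for x in D]
    return np.array(q),np.array(p),np.array(r)
def fitk(verbose=0):
    Q,P,T=load(); best=None
    for s6 in (1,-1):
        r0=[(fk(q,np.zeros(9),s6)[1].inv()*R.from_rotvec(t)).as_rotvec() for q,t in zip(Q,T)]
        if verbose: print(s6,np.round(r0,3).tolist())
    s6=1
    def res(p): 
        return np.concatenate([np.concatenate([fk(q,p)[0]-x for q,x in zip(Q,P)])*1000,(p-x0)*1e-1*np.array([1,1,1,1,1,1,1,1,1])*10])
    x0=np.array([0.07,.2,.4,0,.4,0,.25,0,0])
    s=least_squares(res,x0); 
    if verbose: print(s.x,np.round(s.fun[:-9].reshape(-1,3),1))
    return s.x
if __name__=="__main__":
    np.set_printoptions(precision=4,suppress=True); fitk(1)
E
python3 kin.py
```

```text
1 [[0.0, -0.0, -3.142], [-0.0, 0.0, 3.142], [0.0, 0.0, 3.142], [-0.0, -0.0, 3.142], [0.0, 0.0, 3.142], [0.0, 0.0, 3.142]]
-1 [[-0.0, 0.0, 2.904], [0.0, -0.0, -2.43], [0.0, -0.0, -1.248], [-0.0, 0.0, -0.953], [0.0, -0.0, -0.767], [0.0, -0.0, -1.06]]
[ 0.0742  0.238   0.4264  0.      0.6099  0.0957  0.2795 -0.     -0.    ] [[-0. -0.  0.]
 [ 0.  0.  0.]
 [-0.  0. -0.]
 [-0.  0. -0.]
 [-0.  0.  0.]
 [ 0.  0.  0.]]
```

```bash
cat > plan.py <<'E'
from kin import *
np.set_printoptions(precision=4,suppress=True)
KP=fitk()
LO=np.array([-3.01,-1.01,.06,-1.02,.09,-3.14]);HI=np.array([3.01,2.22,2.58,4.17,2.62,3.14])
ZP=R.from_rotvec([0,0,np.pi])
def FK(q):
    p,r=fk(q,KP,1); return p,r*ZP
def IK(p,r,q0):
    def res(q):
        P,r_=FK(q); return np.concatenate([(P-p)*10,(r_.inv()*r).as_rotvec()])
    s=least_squares(res,np.clip(q0,LO+1e-3,HI-1e-3),bounds=(LO,HI)); return s.x,np.abs(s.fun).max()
CUPR=R.from_matrix(np.array([[0,-1,0],[-1,0,0],[0,0,-1.]]))  # tool axes in cup frame (cols): x=-cupy,y=-cupx,z=-cupz
def tool_from_cup(o,rc,g=.088,h=.043,b=.019):
    rt=rc*CUPR; return np.asarray(o)+rc.apply([-g,0,h])+rt.apply([0,0,b]),rt
def cup_from_tool(p,rt,g=.088,h=.043,b=.019):
    rc=rt*CUPR.inv(); return p-rt.apply([0,0,b])-rc.apply([-g,0,h]),rc
def rows(poses):
    """poses list (p,r); returns increments between successive"""
    out=[]
    for (p,r),(p2,r2) in zip(poses[:-1],poses[1:]):
        out.append(np.concatenate([r.inv().apply(p2-p)/.025,(r.inv()*r2).as_rotvec()/.1]))
    return np.array(out)
def cur():
    o=ctrl.get_obs(); return o,o["tool_pos"],R.from_rotvec(o["tool_rot"])
def total(p2,r2):
    o,p,r=cur(); return rows([(p,r),(p2,r2)])[0]
E
python3 - <<'E'
from plan import *
o,p,r=cur()
rc=R.from_euler('z',23.5,degrees=True)
pt,rt=tool_from_cup([.554,-.2236,0],rc); print(pt)
q,e=IK(pt,rt,o["q"]); print("grasp q",q,e)
pt2=pt+[0,0,.12]
print("shift",r.inv().apply(pt2-p)/.025,"turn",(r.inv()*rt).as_rotvec()/.1)
# tool translation in tool target frame (after rotating)
print("after turn:",rt.inv().apply(pt2-p)/.025)
E
```

```text
[ 0.4733 -0.2587  0.024 ]
grasp q [-0.6382  0.0762  1.9608 -0.      1.1045  0.5224] 6.184082066071719e-13
shift [ 5.9295 11.0726  3.4556] turn [-1.7754 -0.2941 -0.7671]
after turn: [ 5.2188 10.7279  5.2326]
```

step_arm:
  increments: "0 0 0 -0.9 -0.15 -0.38;0 0 0 -0.88 -0.15 -0.38;0.47 0.98 0.48 0 0 0;0.47 0.98 0.48 0 0 0;0.47 0.98 0.48 0 0 0;0.47 0.98 0.48 0 0 0;0.47 0.98 0.48 0 0 0;0.47 0.98 0.48 0 0 0;0.47 0.98 0.48 0 0 0;0.47 0.98 0.48 0 0 0;0.47 0.98 0.48 0 0 0;0.47 0.98 0.48 0 0 0"

```text
t: 4.38
tool_pos: [0.4895, -0.2363, 0.1547]
tool_rot: [2.626, -1.717, -0.002]
contact_force: [0.8, -0.8, -0.2]
opening: 0.0855
```

step_arm:
  increments: "0.47 0.93 0.45 0 0 0;0 0 0 0 0 0;0 0 0 0 0 0"

```text
t: 4.63
tool_pos: [0.473, -0.2559, 0.1431]
tool_rot: [2.624, -1.72, -0.005]
contact_force: [0.0, 0.1, 0.5]
opening: 0.0855
```

```bash
python3 log.py; python3 - <<'E'
from plan import *
import pickle
d=ctrl.get_image("wrist"); c=(d["intrinsics"],d["eye"],d["orientation"]); im=d["pixels"][:,:,::-1].copy(); pickle.dump(d,open("w3.pkl","wb"))
cv2.imwrite("pics/w3raw.png",im)
rc=R.from_euler('z',23.5,degrees=True).as_matrix(); O=np.array([.554,-.2236,0])
a=np.linspace(0,2*np.pi,60)
def dr(P,col):
    for u,v in proj(c,P): cv2.circle(im,(int(round(u)),int(round(v))),0,col,-1)
dr(O+np.c_[.06*np.cos(a),.06*np.sin(a),.052+0*a],(0,0,255))
s=np.linspace(.06,.126,20)
for w in (-.009,.009): dr(O+np.c_[-s,w+0*s,.043+0*s]@rc.T,(255,0,255))
cv2.imwrite("pics/w3.png",cv2.resize(im[80:384,180:400],None,fx=2.5,fy=2.5,interpolation=cv2.INTER_NEAREST)[:600])
print(*total(*tool_from_cup(O,R.from_matrix(rc))))
E
```

```text
4.6333 [-0.6324 -0.0823  1.8973 -0.0039  1.3295  0.5292] [ 0.473  -0.2559  0.1431] [ 2.6243 -1.7204 -0.005 ] [0.0426 0.1058 0.5284] 0.08549070968881596
0.10158956612066557 0.06057987180429257 4.797566566749304 0.03663198550082991 -0.006624142290132374 0.01606409917738841
```

View pics/w3.png

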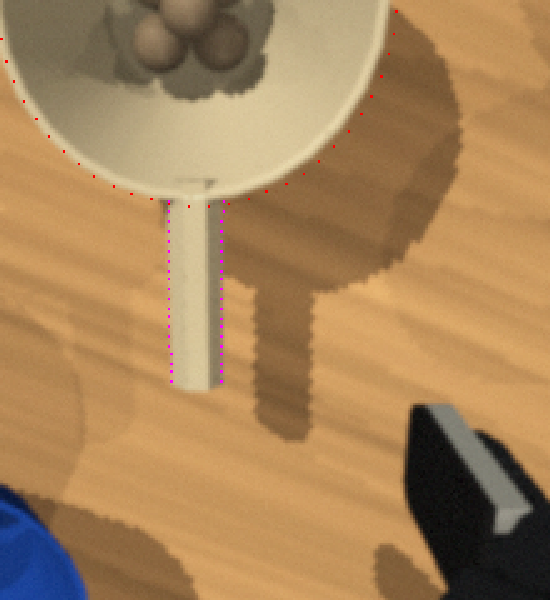

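The overlay agrees to about 2 mm: the handle sits at (195,290) in the crop, midway between the fingers, and the rim bottom is at (190,200). I'm descending and gripping.

step_arm:
  increments: "0.1 0.06 0.9 0 0 0;0 0 1 0 0 0;0 0 1 0 0 0;0 0 1 0 0 0;0 0 0.6 0 0 0;0 0 0.34 0 0 0;0 0 0 0 0 0"
  newtons: 100

```text
t: 5.27
tool_pos: [0.4732, -0.2568, 0.0211]
tool_rot: [2.628, -1.715, -0.007]
contact_force: [-0.7, 0.5, -0.2]
opening: 0.0856
```

step_arm:
  increments: "0 0 0 0 0 0;0 0 0 0 0 0;0 0 0 0 0 0;0 0 0 0 0 0;0 0 0 0 0 0;0 0 0 0 0 0;0 0 0 0 0 0;0 0 0 0 0 0;0 0 0 0 0 0;0 0 0 0 0 0"
  fingers: -1
  newtons: 100

```text
t: 6.1
tool_pos: [0.4738, -0.2584, 0.023]
tool_rot: [2.627, -1.716, -0.001]
contact_force: [-1.8, -0.9, 4.8]
opening: 0.0159
```

```bash
python3 log.py; python3 - <<'E'
from h import *
d=ctrl.get_image("wrist"); cv2.imwrite("pics/w4.png",d["pixels"][:,:,::-1])
E
```

```text
6.1 [-0.6353  0.0791  1.9597 -0.0042  1.1033  0.5239] [ 0.4738 -0.2584  0.023 ] [ 2.627  -1.7161 -0.0011] [-1.7647 -0.9121  4.7879] 0.015880724394798443
```

View pics/w4.png

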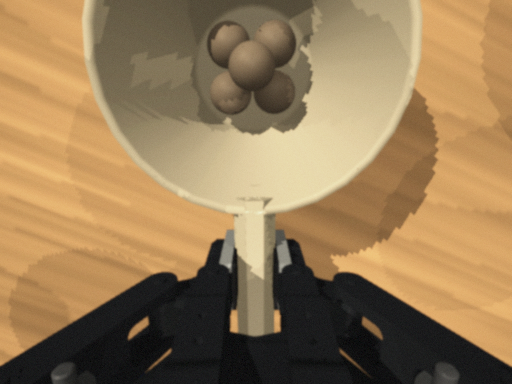

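The fingers hold the handle at (255,260), and all five balls are in the cup around (252,65). Next I plan the lift, the carry and the pour.

```bash
cat > pour.py <<'E'
from plan import *
BC=np.array([.5325,.170])
def pourpose(psi,th,zl,back):
    # psi cup yaw deg, th tilt deg (mouth towards -y of cup), lip above bowl
    r=R.from_euler('z',psi,degrees=True)*R.from_euler('x',th,degrees=True)
    m=R.from_euler('z',psi,degrees=True).apply([0,-1,0])  # travel direction
    lip=np.array([*BC,0])-back*m; lip[2]=zl
    o=lip-r.apply([0,-.06,.052])
    return o,r
E
python3 - <<'E'
from pour import *
o,p,r=cur()
for psi in (-20,-10,0,10,20,30,40):
    q=o["q"]; txt=[]
    # go to
    for th,zl in [(0,.17),(20,.15),(40,.12),(60,.1),(75,.1),(90,.1),(100,.1),(110,.105)]:
        c=pourpose(psi,th,zl,.03); pt,rt=tool_from_cup(*c); q,e=IK(pt,rt,q)
        txt.append((th,np.round(q,2).tolist(),round(e,4)))
    print(psi); [print("  ",*t) for t in txt[::3]+[txt[-1]]]
    w=fk(q,KP,1)
    print("   tool z",rt.apply([0,0,1]),"wrist",pt-rt.apply([0,0,.2795]))
E
```

```text
-20
   0 [0.4, -0.03, 1.85, -0.0, 1.32, 2.32] 0.0
   60 [-0.06, -0.23, 2.3, 1.2, 1.1, 1.24] 0.0
   100 [-0.24, 0.17, 2.32, 1.76, 1.64, 0.65] 0.0
   110 [-0.24, 0.3, 2.29, 1.85, 1.81, 0.57] 0.0
   tool z [0.3214 0.883  0.342 ] wrist [ 0.3722 -0.0131  0.0754]
-10
   0 [0.4, -0.09, 1.9, 0.0, 1.32, 2.14] 0.0
   60 [-0.11, -0.17, 2.25, 1.13, 1.27, 1.15] 0.0
   100 [-0.28, 0.23, 2.24, 1.6, 1.77, 0.68] 0.0
   110 [-0.28, 0.35, 2.21, 1.69, 1.92, 0.62] 0.0
   tool z [0.1632 0.9254 0.342 ] wrist [ 0.4064 -0.0381  0.0754]
0
   0 [0.38, -0.14, 1.95, 0.0, 1.33, 1.96] 0.0
   60 [-0.14, -0.11, 2.19, 1.05, 1.43, 1.05] 0.0
   100 [-0.3, 0.3, 2.15, 1.45, 1.89, 0.7] 0.0
   110 [-0.29, 0.41, 2.12, 1.54, 2.02, 0.66] 0.0
   tool z [0.     0.9397 0.342 ] wrist [ 0.4445 -0.0569  0.0754]
10
   0 [0.36, -0.19, 2.0, 0.0, 1.34, 1.76] 0.0
   60 [-0.16, -0.03, 2.12, 0.96, 1.57, 0.96] 0.0
   100 [-0.29, 0.37, 2.05, 1.33, 2.01, 0.71] 0.0
   110 [-0.29, 0.47, 2.03, 1.42, 2.13, 0.69] 0.0
   tool z [-0.1632  0.9254  0.342 ] wrist [ 0.4852 -0.0687  0.0754]
20
   0 [0.34, -0.24, 2.04, 0.0, 1.34, 1.56] 0.0
   60 [-0.16, 0.04, 2.05, 0.86, 1.69, 0.87] 0.0
   100 [-0.28, 0.43, 1.95, 1.21, 2.12, 0.71] 0.0
   110 [-0.28, 0.52, 1.93, 1.3, 2.23, 0.71] 0.0
   tool z [-0.3214  0.883   0.342 ] wrist [ 0.5274 -0.0733  0.0754]
30
   0 [0.3, -0.29, 2.08, -0.0, 1.35, 1.35] 0.0
   60 [-0.16, 0.11, 1.98, 0.76, 1.8, 0.77] 0.0
   100 [-0.25, 0.5, 1.85, 1.09, 2.23, 0.7] 0.0
   110 [-0.25, 0.58, 1.83, 1.2, 2.34, 0.72] 0.0
   tool z [-0.4698  0.8138  0.342 ] wrist [ 0.5697 -0.0705  0.0754]
40
   0 [0.25, -0.33, 2.11, -0.0, 1.36, 1.13] 0.0
   60 [-0.14, 0.18, 1.9, 0.65, 1.9, 0.66] 0.0
   100 [-0.22, 0.56, 1.75, 0.98, 2.34, 0.67] 0.0
   110 [-0.22, 0.64, 1.73, 1.09, 2.44, 0.71] 0.0
   tool z [-0.604   0.7198  0.342 ] wrist [ 0.6109 -0.0603  0.0754]
```

```bash
python3 - <<'E'
from pour import *
o,p,r=cur()
print("tool turn to psi=0:",(r.inv()*(R.from_euler('z',0)*CUPR)).as_rotvec()/.1)
pt,rt=tool_from_cup(*pourpose(0,0,.18,.03))
print("target tcp",pt,"shift after turn",rt.inv().apply(pt-p)/.025)
E
```

```text
tool turn to psi=0: [ 0.0309 -0.0225  4.135 ]
target tcp [0.4445 0.26   0.152 ] shift after turn [-20.7388   1.172   -5.1579]
```

step_arm:
  increments: "0 0 -0.3 0 0 0;0 0 -0.6 0 0 0;0 0 -0.6 0 0 0;0 0 -0.6 0 0 0;0 0 -0.6 0 0 0;0 0 -0.3 0 0 0;0 0 0 0 0 0;0 0 0 0 0 0"

```text
t: 6.82
tool_pos: [0.4736, -0.2577, 0.0972]
tool_rot: [2.627, -1.716, -0.003]
contact_force: [-0.1, -0.2, -1.6]
opening: 0.0158
```

```bash
python3 log.py; python3 - <<'E'
from h import *
d=ctrl.get_image("wrist"); cv2.imwrite("pics/w5.png",d["pixels"][:,:,::-1])
E
```

```text
6.8167 [-0.6346 -0.0275  1.9271 -0.0036  1.2435  0.5238] [ 0.4736 -0.2577  0.0972] [ 2.6274 -1.7161 -0.0027] [-0.0808 -0.1712 -1.6273] 0.01582994596914457
```

View pics/w5.png

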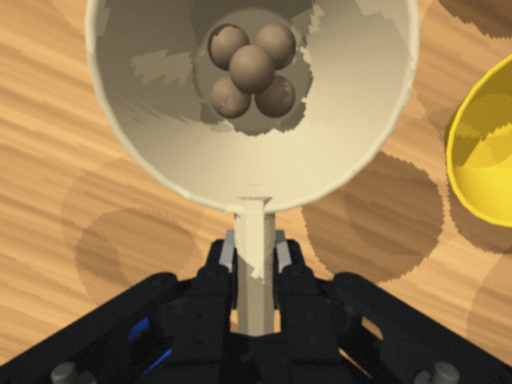

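The cup is lifted and level with all five balls in it (rim bottom at (255,210), unchanged from before). I'm turning and carrying it to the bowl.

step_arm:
  increments: "0 0 -0.4 0 0 0.5;0 0 -0.4 0 0 0.7;0 0 -0.4 0 0 0.7;0 0 -0.4 0 0 0.7;0 0 -0.3 0 0 0.7;0 0 -0.3 0 0 0.5;0 0 0 0 0 0.33;-0.3 0 0 0 0 0;-0.6 0 0 0 0 0;-0.9 0 0 0 0 0;-0.9 0.1 0 0 0 0;-0.9 0.1 0 0 0 0"

```text
t: 7.87
tool_pos: [0.4678, -0.1654, 0.1508]
tool_rot: [2.22, -2.217, -0.006]
contact_force: [0.3, 0.3, -1.5]
opening: 0.0158
```

step_arm:
  increments: "-0.9 0.1 0 0 0 0;-0.9 0.1 0 0 0 0;-0.9 0.1 0 0 0 0;-0.9 0.1 0 0 0 0;-0.9 0.1 0 0 0 0;-0.9 0.1 0 0 0 0;-0.9 0.1 0 0 0 0;-0.9 0.1 0 0 0 0;-0.9 0.1 0 0 0 0;-0.9 0.1 0 0 0 0;-0.9 0 0 0 0 0;-0.9 0 0 0 0 0"

```text
t: 8.87
tool_pos: [0.4419, 0.1042, 0.1505]
tool_rot: [2.22, -2.215, -0.004]
contact_force: [0.5, 0.5, -2.1]
opening: 0.0156
```

step_arm:
  increments: "-0.9 0 0 0 0 0;-0.9 0 0 0 0 0;-0.9 0 0 0 0 0;-0.9 0 0 0 0 0;-0.6 0 0 0 0 0;-0.4 0 0 0 0 0;-0.3 0 0 0 0 0;0 0 0 0 0 0;0 0 0 0 0 0"

```text
t: 9.62
tool_pos: [0.4432, 0.2246, 0.1512]
tool_rot: [2.22, -2.217, -0.001]
contact_force: [-1.3, 0.1, -1.7]
opening: 0.0157
```

```bash
python3 log.py; python3 - <<'E'
from pour import *
d=ctrl.get_image("wrist"); cv2.imwrite("pics/w6.png",d["pixels"][:,:,::-1])
d=ctrl.get_image("scene"); cv2.imwrite("pics/s6.png",cv2.resize(d["pixels"][100:340,130:450,::-1],None,fx=2.4,fy=2.4))
ps=[cur()[1:]]
zs={0:.18}
for th in range(5,101,5):
    zl=np.interp(th,[0,60,100],[.18,.115,.115]); ps.append(tool_from_cup(*pourpose(0,th,zl,.03)))
print(np.round(rows(ps),2))
q=ctrl.get_obs()["q"]
for P in ps[1:]: 
    q2,e=IK(*P,q); print(np.round(q2,2),round(e,3),round(np.abs(q2-q).max(),2)); q=q2
E
```

```text
9.6167 [ 0.3199 -0.1935  1.983  -0.0014  1.3566  1.8898] [0.4432 0.2246 0.1512] [ 2.2195 -2.2168 -0.0012] [-1.3143  0.096  -1.6574] 0.015671938155751373
[[-1.53 -0.04 -0.02  0.03 -0.9  -0.  ]
 [-0.07 -0.    0.    0.   -0.87  0.  ]
 [-0.05  0.   -0.    0.   -0.87  0.  ]
 [-0.03  0.   -0.    0.   -0.87  0.  ]
 [-0.01 -0.   -0.01  0.   -0.87  0.  ]
 [ 0.    0.   -0.02  0.   -0.87  0.  ]
 [ 0.02  0.   -0.03  0.   -0.87  0.  ]
 [ 0.04  0.   -0.04  0.   -0.87  0.  ]
 [ 0.05  0.   -0.05  0.   -0.87  0.  ]
 [ 0.06  0.   -0.06  0.   -0.87  0.  ]
 [ 0.08  0.   -0.07  0.   -0.87  0.  ]
 [ 0.09  0.   -0.09  0.   -0.87  0.  ]
 [-0.09  0.   -0.21  0.   -0.87  0.  ]
 [-0.09  0.   -0.21  0.   -0.87  0.  ]
 [-0.09 -0.   -0.21  0.   -0.87  0.  ]
 [-0.09  0.   -0.21  0.   -0.87  0.  ]
 [-0.09  0.   -0.21  0.   -0.87  0.  ]
 [-0.09 -0.   -0.21  0.   -0.87  0.  ]
 [-0.09  0.   -0.21  0.   -0.87  0.  ]
 [-0.09  0.   -0.21  0.   -0.87  0.  ]]
[ 0.34 -0.18  1.97  0.08  1.32  1.89] 0.0 0.09
[ 0.3  -0.2   2.    0.17  1.3   1.83] 0.0 0.09
[ 0.26 -0.22  2.02  0.26  1.28  1.76] 0.0 0.09
[ 0.21 -0.24  2.05  0.36  1.27  1.68] 0.0 0.09
[ 0.16 -0.25  2.07  0.45  1.27  1.61] 0.0 0.09
[ 0.12 -0.25  2.09  0.55  1.28  1.53] 0.0 0.09
[ 0.07 -0.25  2.11  0.64  1.29  1.45] 0.0 0.09
[ 0.02 -0.24  2.13  0.73  1.31  1.38] 0.0 0.09
[-0.02 -0.23  2.15  0.81  1.34  1.3 ] 0.0 0.09
[-0.06 -0.2   2.17  0.9   1.37  1.23] 0.0 0.08
[-0.1  -0.17  2.18  0.97  1.4   1.15] 0.0 0.08
[-0.14 -0.14  2.19  1.04  1.45  1.08] 0.0 0.07
[-0.17 -0.1   2.19  1.11  1.5   1.03] 0.0 0.07
[-0.2  -0.06  2.2   1.17  1.55  0.98] 0.0 0.06
[-0.23 -0.02  2.19  1.23  1.6   0.93] 0.0 0.06
[-0.25  0.03  2.19  1.28  1.66  0.88] 0.0 0.06
[-0.27  0.08  2.19  1.33  1.72  0.84] 0.0 0.06
[-0.28  0.14  2.18  1.38  1.78  0.8 ] 0.0 0.06
[-0.29  0.2   2.17  1.42  1.84  0.77] 0.0 0.06
[-0.3   0.26  2.16  1.47  1.9   0.73] 0.0 0.06
```

View pics/s6.png

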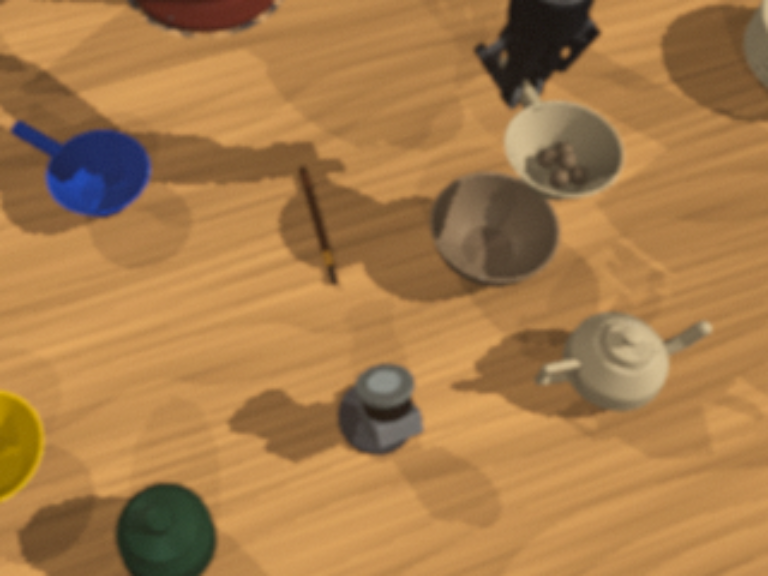

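View pics/w6.png

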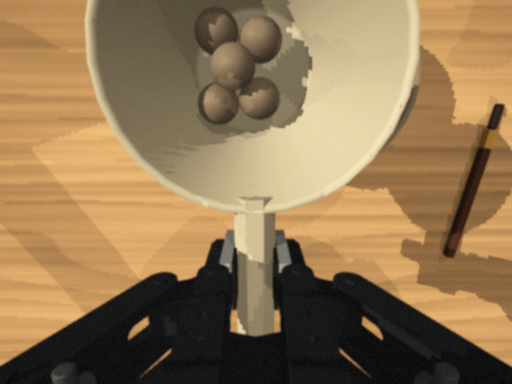

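The cup is held level with all five balls in it, just to the robot's side of the bowl rim. I'm moving the last 36 mm to the left and starting the tilt.

step_arm:
  increments: "-0.5 0 0 0 0 0;-0.6 0 0 0 0 0;-0.36 0 0 0 -0.5 0;-0.07 0 0 0 -0.87 0;-0.07 0 0 0 -0.87 0;-0.05 0 0 0 -0.87 0;-0.03 0 0 0 -0.87 0;-0.01 0 -0.01 0 -0.87 0;0 0 -0.02 0 -0.87 0;0.02 0 -0.03 0 -0.87 0;0.04 0 -0.04 0 -0.5 0;0 0 0 0 0 0"

```text
t: 10.72
tool_pos: [0.4433, 0.2627, 0.1518]
tool_rot: [-1.808, 1.818, 0.673]
contact_force: [-0.7, 0.4, -2.7]
opening: 0.0159
```

```bash
python3 log.py; python3 - <<'E'
from pour import *
d=ctrl.get_image("scene"); cv2.imwrite("pics/s7.png",cv2.resize(d["pixels"][100:300,230:470,::-1],None,fx=3,fy=3))
o,p,r=cur(); c,rc=cup_from_tool(p,r); print("lip",c+rc.apply([0,-.06,.052]),"tilt",np.degrees(np.arccos(rc.as_matrix()[2,2])))
ps=[(p,r)]
for th in range(45,101,5):
    zl=np.interp(th,[0,60,100],[.18,.115,.115]); ps.append(tool_from_cup(*pourpose(0,th,zl,.03)))
print(np.round(rows(ps),2))
E
```

```text
10.7167 [ 0.0158 -0.2385  2.1388  0.7355  1.315   1.3704] [0.4433 0.2627 0.1518] [-1.8083  1.8179  0.6733] [-0.6616  0.3568 -2.729 ] 0.015939084360760775
lip [0.5314 0.1992 0.1346] tilt 40.41065933982893
[[-0.   -0.03 -0.06  0.02 -0.8  -0.05]
 [ 0.06  0.   -0.06  0.   -0.87  0.  ]
 [ 0.08  0.   -0.07  0.   -0.87  0.  ]
 [ 0.09  0.   -0.09  0.   -0.87  0.  ]
 [-0.09  0.   -0.21  0.   -0.87  0.  ]
 [-0.09  0.   -0.21  0.   -0.87  0.  ]
 [-0.09 -0.   -0.21  0.   -0.87  0.  ]
 [-0.09  0.   -0.21  0.   -0.87  0.  ]
 [-0.09  0.   -0.21  0.   -0.87  0.  ]
 [-0.09 -0.   -0.21  0.   -0.87  0.  ]
 [-0.09  0.   -0.21  0.   -0.87  0.  ]
 [-0.09  0.   -0.21  0.   -0.87  0.  ]]
```

View pics/s7.png

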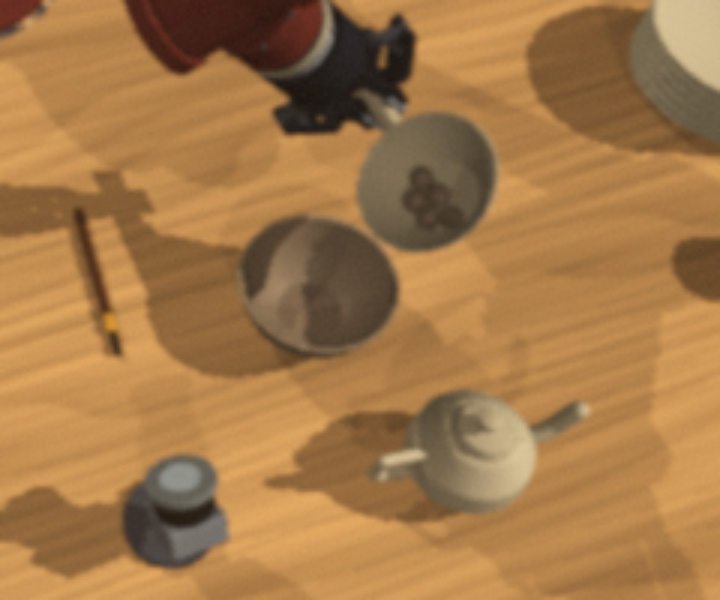

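The cup is tilted about 40° with its lip at crop (370,215), by the bowl at (318,285), and all the balls are still inside. I continue more slowly with the lip held in place.

step_arm:
  increments: "0 -0.03 -0.06 0 -0.8 -0.05;0.06 0 -0.06 0 -0.87 0;0.08 0 -0.07 0 -0.87 0;0.09 0 -0.09 0 -0.87 0;-0.04 0 -0.1 0 -0.43 0;-0.04 0 -0.1 0 -0.43 0;-0.04 0 -0.1 0 -0.43 0;-0.04 0 -0.1 0 -0.43 0;-0.04 0 -0.1 0 -0.43 0;-0.04 0 -0.1 0 -0.43 0;-0.04 0 -0.1 0 -0.43 0;-0.04 0 -0.1 0 -0.43 0"

```text
t: 11.77
tool_pos: [0.4453, 0.2401, 0.1691]
tool_rot: [-1.346, 1.336, 1.121]
contact_force: [-0.7, 0.4, -0.5]
opening: 0.0162
```

step_arm:
  increments: "-0.09 0 -0.21 0 -0.87 0;-0.09 0 -0.21 0 -0.87 0;-0.09 0 -0.21 0 -0.87 0;-0.09 0 -0.21 0 -0.87 0;0 0 0 0 0 0;0 0 0 0 0 0;0 0 0 0 0 0"

```text
t: 12.35
tool_pos: [0.4452, 0.2198, 0.1789]
tool_rot: [-1.091, 1.082, 1.287]
contact_force: [0.7, 0.5, -1.1]
opening: 0.0162
```

```bash
python3 log.py; python3 - <<'E'
from pour import *
d=ctrl.get_image("scene"); a=cv2.resize(d["pixels"][100:300,260:460,::-1],None,fx=2,fy=2)
d=ctrl.get_image("top"); b=cv2.resize(d["pixels"][100:300,70:270,::-1],None,fx=2,fy=2)
cv2.imwrite("pics/s8.png",np.hstack([a,b]))
d=ctrl.get_image("wrist"); cv2.imwrite("pics/w8.png",d["pixels"][:,:,::-1])
o,p,r=cur(); c,rc=cup_from_tool(p,r); print("lip",c+rc.apply([0,-.06,.052]),"tilt",np.degrees(np.arccos(rc.as_matrix()[2,2])))
E
```

```text
12.35 [-0.29    0.256   2.1541  1.4615  1.8914  0.7368] [0.4452 0.2198 0.1789] [-1.0906  1.0823  1.2865] [ 0.714   0.4584 -1.0632] 0.016206014515741753
lip [0.5333 0.2024 0.1159] tilt 99.57233348884284
```

View pics/s8.png

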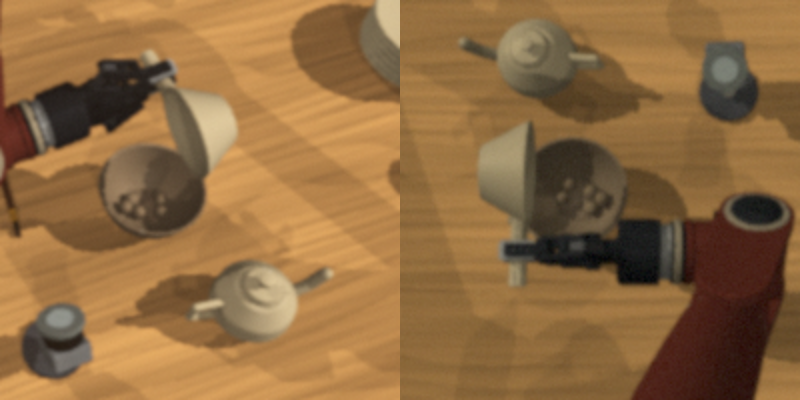

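View pics/w8.png

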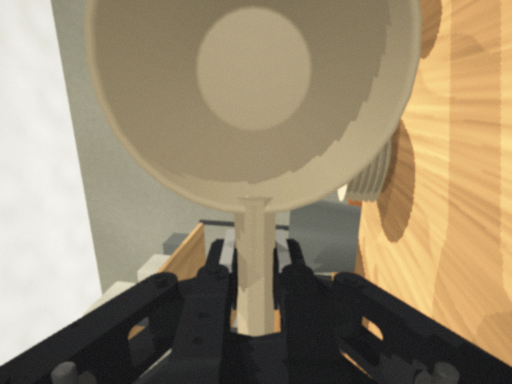

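```bash
python3 - <<'E'
from plan import *
im=cv2.imread("pics/w8.png")
o,p,r=cur()
d=ctrl.get_image("wrist"); c=(d["intrinsics"],d["eye"],d["orientation"])
O,rc=cup_from_tool(p,r,b=.020); a=np.linspace(0,2*np.pi,120)
def dr(P,col):
    for u,v in proj(c,O+rc.apply(P)):
        u,v=int(round(u)),int(round(v))
        if 0<=u<512 and 0<=v<384: im[v,u]=col
dr(np.c_[.06*np.cos(a),.06*np.sin(a),.052+0*a],(0,0,255))
ri=.03+.006*30/52-.004/np.cos(np.radians(30)); print(ri)
dr(np.c_[ri*np.cos(a),ri*np.sin(a),.006+0*a],(255,0,0))
s=np.linspace(.06,.126,20)
for w in (-.009,.009): dr(np.c_[-s,w+0*s,.043+0*s],(255,0,255))
cv2.imwrite("pics/w8o.png",cv2.resize(im[:350,80:430],None,fx=1.7,fy=1.7,interpolation=cv2.INTER_NEAREST))
E
```

```text
0.028842736308021453
```

View pics/w8o.png

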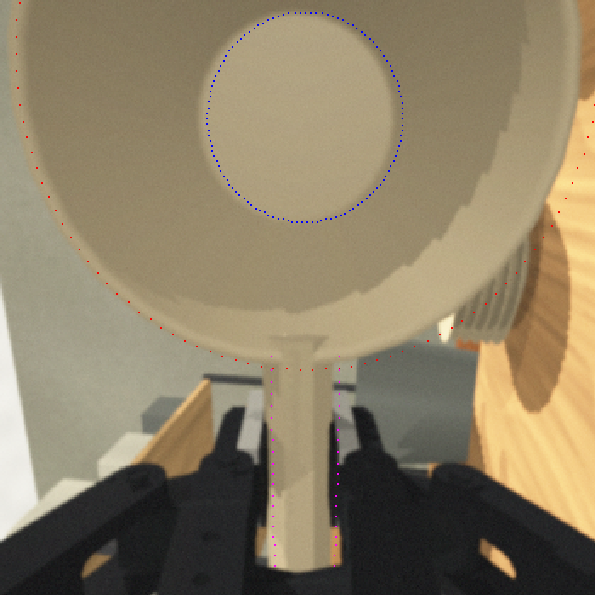

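```bash
python3 - <<'E'
from h import *
import pickle
np.set_printoptions(precision=3,suppress=True)
def run(im,c,ox,oy,k,x0,x1,ya,yb,n=100):
    p=im[oy:oy+n,ox:ox+n].astype(np.float32)
    P=cv2.GaussianBlur(cv2.resize(p,None,fx=k,fy=k,interpolation=cv2.INTER_CUBIC),(0,0),3)
    rb=P[:,:,0]-P[:,:,2]; pts=[]
    for x in range(x0,x1,3):
        y0=int(ya+(yb-ya)*(x-x0)/(x1-x0)); col=rb[max(0,y0-36):y0+36,x]
        hi,lo=col[:10].max(),col[-10:].min(); t=(hi+lo)/2
        i=np.where(col<t)[0]
        if len(i): pts.append((x,max(0,y0-36)+i[0]))
    pts=np.array(pts,float); A=np.polyfit(pts[:,0],pts[:,1],1); r=pts[:,1]-np.polyval(A,pts[:,0]); ok=abs(r)<4; A=np.polyfit(pts[ok,0],pts[ok,1],1)
    f=lambda x:(x/k+ox-.5+.5/k,np.polyval(A,x)/k+oy-.5+.5/k)
    v=(onz(c,f(x1),.08)-onz(c,f(x0),.08)); return np.degrees(np.arctan2(v[1],v[0]))+90,ok.mean(),A,np.std(r[ok]), onz(c,f((x0+x1)/2),.08)
g=lambda d:(d["intrinsics"],d["eye"],d["orientation"])
d=pickle.load(open("w1.pkl","rb")); print(run(d["pixels"],g(d),170,5,6,265,450,48,103))
d=pickle.load(open("w2.pkl","rb")); print(run(d["pixels"],g(d),200,100,6,275,475,88,143))
t=cv2.imread("pics/top0.png")[:,:,::-1]; print(run(t,"top",200,110,5,125,203,54,54,80))
E
```

```text
(np.float64(2.3408161274798687), np.float64(1.0), array([  0.323, -41.072]), np.float64(0.4107027563387464), array([ 0.722, -0.022,  0.08 ]))
(np.float64(2.241549152432455), np.float64(1.0), array([ 0.299, -1.239]), np.float64(0.36841294208015635), array([ 0.726, -0.019,  0.08 ]))
(np.float64(1.6361702703380416), np.float64(1.0), array([-0.037, 59.923]), np.float64(0.47642654052929306), array([ 0.72 , -0.023,  0.08 ]))
```

```bash
cat > final.py <<'E'
from plan import *
A=np.radians(2.1); U=np.array([-.5*np.cos(A),-.5*np.sin(A),np.cos(np.pi/6)])
F=np.array([.676,-.0228,.1])+.12*U
def fpose(psi=0.):
    z=U; h=np.array([np.cos(np.radians(psi)),np.sin(np.radians(psi)),0]); x=h-(h@z)*z; x/=np.linalg.norm(x)
    rc=R.from_matrix(np.c_[x,np.cross(z,x),z]); return tool_from_cup(F,rc,b=.020)
E
python3 - <<'E'
from final import *
print(F)
o=ctrl.get_obs()
for psi in (-30,-15,0,2.1,15,30):
    q,e=IK(*fpose(psi),[-.2,0,1.7,0,1.1,1.2]); print(psi,np.round(q,2),round(e,4),fpose(psi)[0])
E
```

```text
[ 0.616  -0.025   0.2039]
-30 [-0.14 -0.47  2.19  0.11  0.9   1.98] 0.0 [0.541  0.0239 0.1882]
-15 [-0.2  -0.5   2.22  0.15  0.91  1.61] 0.0 [0.5317 0.0014 0.1824]
0 [-0.27 -0.5   2.23  0.19  0.92  1.23] 0.0 [ 0.5283 -0.0245  0.1799]
2.1 [-0.28 -0.5   2.23  0.2   0.92  1.18] 0.0 [ 0.5284 -0.0282  0.1798]
15 [-0.33 -0.48  2.21  0.23  0.93  0.85] 0.0 [ 0.5317 -0.0506  0.1813]
30 [-0.38 -0.44  2.18  0.25  0.93  0.51] 0.0 [ 0.5413 -0.0737  0.1863]
```

step_arm:
  increments: "0.3 0 0.2 0 0.87 0;0.4 0 0.2 0 0.87 0;0.5 0 0.2 0 0.87 0;0.5 0 0.1 0 0.87 0;0.5 0 0 0 0.87 0;0.4 0 0 0 0.87 0;0.4 0 0 0 0.87 0;0.3 0 -0.1 0 0.87 0;0.3 0 -0.2 0 0.87 0;0.2 0 -0.2 0 0.87 0;0.1 0 -0.2 0 0.87 0;0 0 -0.2 0 0.87 0"

```text
t: 13.55
tool_pos: [0.4446, 0.1991, 0.1002]
tool_rot: [-1.824, 1.818, 0.655]
contact_force: [0.2, 1.1, -0.6]
opening: 0.0161
```

```bash
python3 log.py; python3 - <<'E'
from plan import *
o,p,r=cur(); c,rc=cup_from_tool(p,r,b=.02); print("cup",c,"tilt",np.degrees(np.arccos(rc.as_matrix()[2,2])),rc.as_euler('xyz',degrees=True))
d=ctrl.get_image("scene"); a=cv2.resize(d["pixels"][100:300,260:460,::-1],None,fx=2,fy=2)
d=ctrl.get_image("top"); b=cv2.resize(d["pixels"][100:300,70:270,::-1],None,fx=2,fy=2)
cv2.imwrite("pics/s9.png",np.hstack([a,b]))
E
```

```text
13.55 [-0.1204 -0.1761  2.1789  0.7126  1.3158  1.1965] [0.4446 0.1991 0.1002] [-1.8245  1.8179  0.6554] [ 0.1597  1.1161 -0.6459] 0.016129507090820228
cup [0.5326 0.214  0.0826] tilt 39.5988962705964 [39.5988 -0.0786  0.1776]
```

View pics/s9.png

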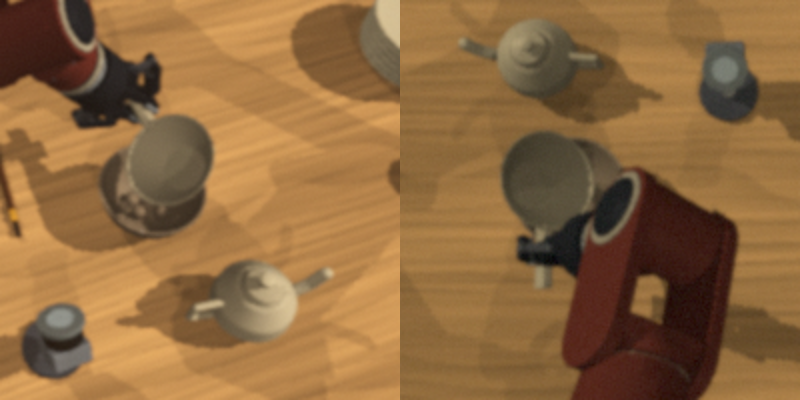

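My x shift took the cup lower than I meant. Its foot edge is about 4 mm above the bowl's rim height with no contact force (about 1 N). I'm raising it straight up before finishing the turn.

step_arm:
  increments: "-0.64 0 -0.77 0 0 0;-0.64 0 -0.77 0 0 0;-0.64 0 -0.77 0 0 0;-0.64 0 -0.77 0 0 0;-0.64 0 -0.77 0 0 0;-0.64 0 -0.77 0 0.4 0;0 0 0 0 0.9 0;0 0 0 0 0.9 0;0 0 0 0 0.9 0;0 0 0 0 0.9 0;0 0 0 0 0.9 0;0 0 0 0 0.9 0"

```text
t: 14.65
tool_pos: [0.4441, 0.1994, 0.2496]
tool_rot: [-2.169, 2.159, 0.125]
contact_force: [0.1, 0.7, -0.8]
opening: 0.016
```

step_arm:
  increments: "0 0 0 0 0.9 0;0 0 0 0 0.3 0;0 0 0 0 0 0"

```text
t: 14.9
tool_pos: [0.4437, 0.2008, 0.2488]
tool_rot: [2.227, -2.21, -0.0]
contact_force: [0.8, 0.4, -1.3]
opening: 0.0157
```

```bash
python3 log.py; python3 - <<'E'
from final import *
o,p,r=cur(); c,rc=cup_from_tool(p,r,b=.02); print("cup",c,rc.as_euler('xyz',degrees=True))
pf,rf=fpose(2.1); print("pos diff in tool frame now",r.inv().apply(pf-p)/.025,(r.inv()*rf).as_rotvec()/.1)
d=ctrl.get_image("scene"); a=cv2.resize(d["pixels"][100:300,260:460,::-1],None,fx=2,fy=2)
d=ctrl.get_image("top"); b=cv2.resize(d["pixels"][100:300,70:270,::-1],None,fx=2,fy=2)
cv2.imwrite("pics/s10.png",np.hstack([a,b]))
E
```

```text
14.9 [ 0.2733 -0.2938  1.901  -0.0022  1.5384  1.8364] [0.4437 0.2008 0.2488] [ 2.2267 -2.2096 -0.0002] [ 0.807   0.3748 -1.3115] 0.01567666747372613
cup [0.5316 0.2014 0.2255] [-0.1823  0.1917  0.4416]
pos diff in tool frame now [ 9.1768 -3.3272  2.7747] [ 5.2695 -0.1064 -0.2746]
```

View pics/s10.png

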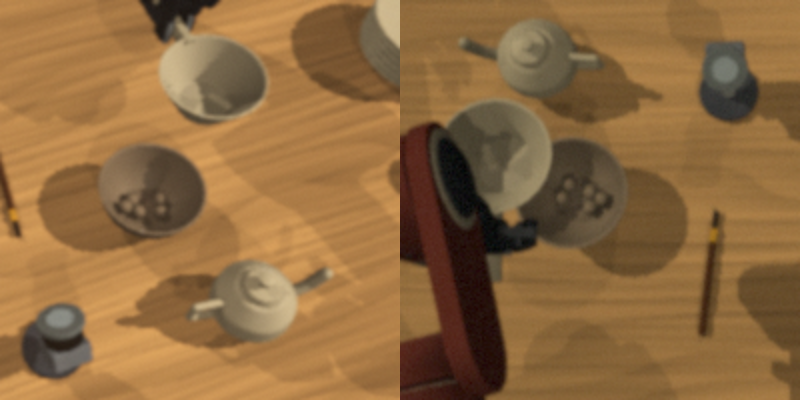

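```bash
python3 - <<'E'
from h import *
d=ctrl.get_image("scene"); a=cv2.resize(d["pixels"][165:225,305:365,::-1],None,fx=6,fy=6,interpolation=cv2.INTER_CUBIC)
d=ctrl.get_image("top"); b=cv2.resize(d["pixels"][165:225,130:190,::-1],None,fx=6,fy=6,interpolation=cv2.INTER_CUBIC)
cv2.imwrite("pics/b10.png",np.clip(np.hstack([a,b])*1.4,0,255).astype(np.uint8))
d=ctrl.get_image("wrist"); cv2.imwrite("pics/w10.png",d["pixels"][:,:,::-1])
E
```

```text
(no output)
```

View pics/b10.png

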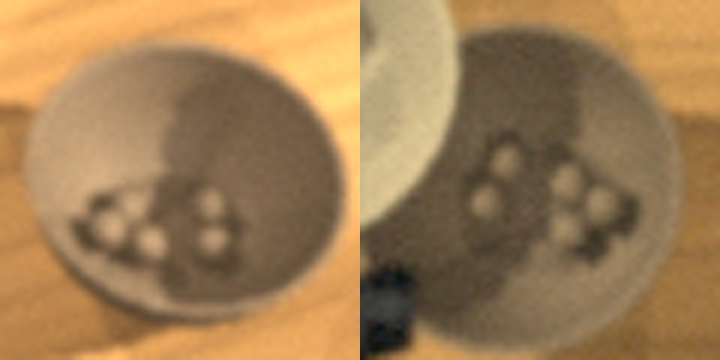

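View pics/w10.png

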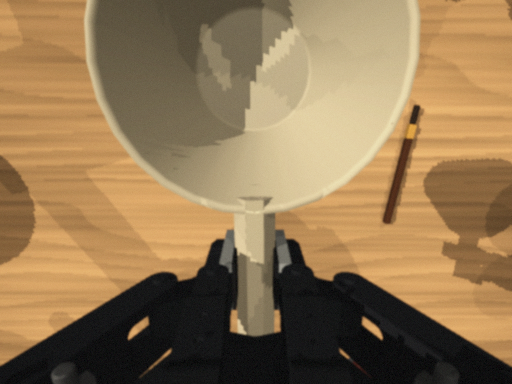

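Five balls are in the bowl, at top crop (505,160), (485,200), (565,180), (600,200) and (565,228). The cup is empty and unmoved in the grip. Next I carry it across and tilt it 30°.

step_arm:
  increments: "0.4 0 0 0 0 0;0.8 0 0 0 0 0;1 0 0 0 0 0;1 0 0 0 0 0;1 0 0 0 0 0;1 0 0 0 0 0;1 0 0 0 0 0;1 0 0 0 0 0;0.8 0 0 0.4 0 0;0.6 0 0 0.8 0 0;0.4 0 0 0.8 0 0;0.2 0 0 0.8 0 -0.1"

```text
t: 16.15
tool_pos: [0.4455, -0.0328, 0.2512]
tool_rot: [-2.084, 2.059, -0.303]
contact_force: [-0.3, -0.7, -0.7]
opening: 0.0162
```

step_arm:
  increments: "0 0 0 0.8 0 -0.15;0 0 0 0.8 -0.1 0;0 0 0 0.8 0 0;0 0 0 0.07 0 0;0 0 0 0 0 0;0 0 0 0 0 0"

```text
t: 16.65
tool_pos: [0.4456, -0.0311, 0.2514]
tool_rot: [-1.953, 1.892, -0.513]
contact_force: [0.4, 0.4, -0.6]
opening: 0.0162
```

```bash
python3 log.py; python3 - <<'E'
from final import *
o,p,r=cur(); c,rc=cup_from_tool(p,r,b=.02); print("cup",c,rc.as_euler('xyz',degrees=True))
pf,rf=fpose(2.1); print("to go",r.inv().apply(pf-p)/.025,(r.inv()*rf).as_rotvec()/.1)
E
```

```text
16.65 [-0.3578 -0.844   2.305   0.2042  1.1935  1.1531] [ 0.4456 -0.0311  0.2514] [-1.9533  1.8921 -0.5128] [ 0.3538  0.3663 -0.5822] 0.016200804537832295
cup [ 0.5332 -0.0283  0.2758] [ -0.1699 -30.1759   1.8686]
to go [-0.0206 -1.425   4.1402] [-0.0307 -0.0499 -0.035 ]
```

step_arm:
  increments: "0 -0.25 0.6 0 0 0;0 -0.3 0.8 0 0 0;0 -0.3 0.8 0 0 0;0 -0.25 0.8 0 0 0;0 -0.2 0.6 0 0 0;-0.02 -0.12 0.4 -0.03 -0.05 -0.03;0 0 0.14 0 0 0;0 0 0 0 0 0;0 0 0 0 0 0;0 0 0 0 0 0"

```text
t: 17.48
tool_pos: [0.5286, -0.0276, 0.1803]
tool_rot: [-1.958, 1.886, -0.507]
contact_force: [0.7, -0.9, -0.1]
opening: 0.0155
```

```bash
python3 log.py; cat > chk.py <<'E'
from final import *
import sys
ps=[];rs=[]
o,p,r=cur(); c,rc=cup_from_tool(p,r,b=.02); z=rc.apply([0,0,1])
print("cup",c,"focus",F,"err mm",(c-F)*1000,"angle",np.degrees(np.arccos(min(1,z@U))))
pf,rf=fpose(2.1); print("to go",r.inv().apply(pf-p)/.025,(r.inv()*rf).as_rotvec()/.1)
n=sys.argv[1]
out=[]
a=np.linspace(0,2*np.pi,100)
for nm,(x,y) in {"scene":(230,190),"top":(170,70)}.items():
    d=ctrl.get_image(nm); im=d["pixels"][:,:,::-1].copy(); k=4
    I=cv2.resize(im[y:y+130,x:x+100],None,fx=k,fy=k,interpolation=cv2.INTER_CUBIC)
    def dr(P,col):
        for u,v in proj(nm,P): cv2.circle(I,(int((u-x+.5)*k),int((v-y+.5)*k)),1,col,-1)
    dr(c+rc.apply(np.c_[.06*np.cos(a),.06*np.sin(a),.052+0*a]),(0,0,255))
    dr(c+rc.apply(np.c_[.03*np.cos(a),.03*np.sin(a),0*a]),(255,0,0))
    L=F-.12*U; s=np.linspace(0,.12,25)[:,None]; dr(L+s*U,(0,255,0))
    out.append(I)
cv2.imwrite(f"pics/{n}.png",np.hstack(out))
E
python3 chk.py f1
```

```text
17.4833 [-0.2759 -0.5002  2.2283  0.1958  0.9192  1.1781] [ 0.5286 -0.0276  0.1803] [-1.9577  1.8862 -0.5066] [ 0.6737 -0.8751 -0.1228] 0.015533622746945438
cup [ 0.6162 -0.0243  0.2045] focus [ 0.616  -0.025   0.2039] err mm [0.2094 0.6602 0.5487] angle 0.09254492717318419
to go [0.0243 0.0177 0.009 ] [-0.015   0.0061  0.0036]
```

View pics/f1.png

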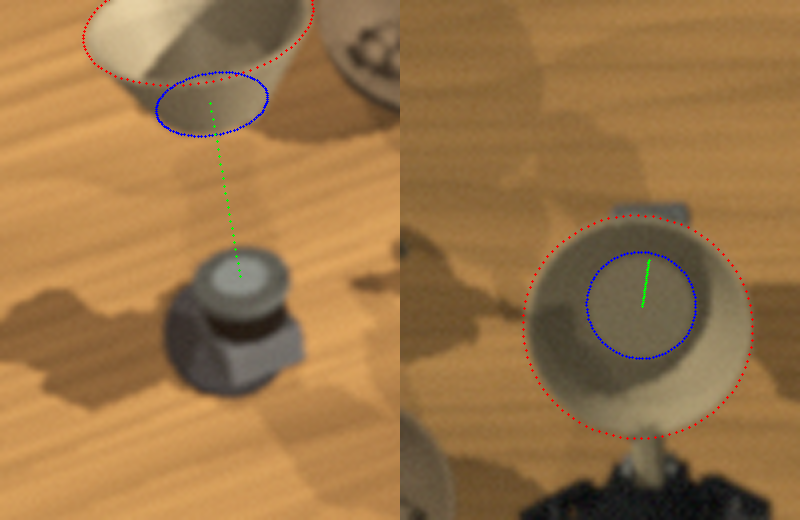

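```bash
python3 - <<'E'
from h import *
d=ctrl.get_image("scene"); cv2.imwrite("pics/s11.png",cv2.resize(d["pixels"][:,:,::-1],None,fx=1.5,fy=1.5))
t=ctrl.get_image("top")["pixels"][:,:,::-1]; t0=cv2.imread("pics/top0.png")
for n,(x,y,w,h) in dict(teapot=(98,105,75,45),jar=(304,97,42,42),brush=(216,202,18,70),base=(218,118,34,12)).items():
    pad=5; r=cv2.matchTemplate(t[y-pad:y+h+pad,x-pad:x+w+pad],t0[y:y+h,x:x+w],cv2.TM_CCOEFF_NORMED); _,m,_,l=cv2.minMaxLoc(r); print(n,m,l[0]-pad,l[1]-pad)
o=ctrl.get_obs(); print(o["t"],o["dq"],o["contact_force"])
E
```

```text
teapot 0.9680328369140625 0 0
jar 0.9845573902130127 0 0
brush 0.17476077377796173 1 0
base 0.765417218208313 -1 -1
17.6833 [ 0.00121484  0.00066445  0.00261095  0.00195036  0.0003819  -0.00134313] [ 0.02177154  1.32108112 -0.94548295]
```

View pics/s11.png

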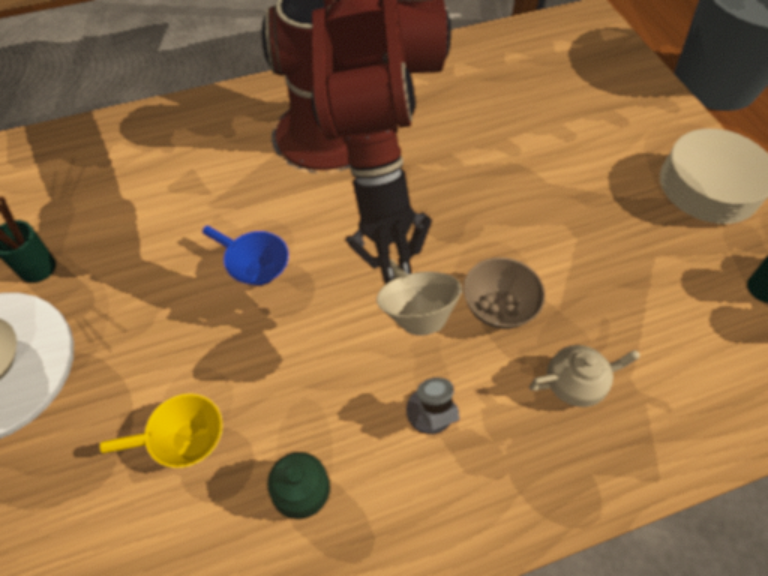

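The scene shows the cup at (420,303) held above the inspection camera at (434,400), the balls in the bowl at (497,305), and the teapot and jar in place. The brush is hidden by the arm here. In the picture taken after the pour, its ends were at top (228,206) and (222,267), the same as at the start. I'm handing it in.

```bash
python3 -c "
from station import ctrl
print(ctrl.finish_job()); print(ctrl.get_obs()['opening'])"
```

```text
the job is handed in; nothing more can be done
None
the job is handed in; nothing more can be done
```

I tipped all five balls into the wide bowl, and handed the job in at about 17.7 s with the empty cup held mouth up in front of the inspection camera. `finish_job` gives no verdict, so what follows is from my own measurements.

**Pour:** five balls counted in the bowl from above, and the cup seen empty in the wrist view.

**Final pose:** by the arm's own reading, the foot centre is within 1 mm of my measured focus point and the cup is within 0.1° of square to the line of sight. Outlines drawn on the scene and top pictures agreed with this.

**Measurement doubt:** the focus point rests on my measured lens position (good to about 2 mm) and a sideways lean of 2.1°. The lean came from the edges of the camera head. Fits to the glass and ring outline scattered more, mostly between -2.5° and +0.7°, with one poor fit at 11.6°. The wrist camera disagreed with the arm by 2–3 mm in scale. I put that down to its calibration, because it was the same before the grasp.

**Bystanders:**
- **Teapot and jar:** image matching showed no movement.
- **Brush:** hidden by the arm at the end, so its last match failed. It was unmoved in the picture taken after the pour.
- **Camera base:** shaded by the cup, so its match was weak. I never saw contact there.

**One slip:** after the pour I briefly moved the cup lower than I meant. By calculation its foot came within about 4 mm of the bowl's rim height, with no more than about 1 N on the wrist.

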